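# Load the agate ball and float the stage on the wedge

## Task

Pick the amber agate ball off its stand, lower it gently into the deep metal cup on the tilting stage until it is resting in the rubber seat ring at the bottom, and let go of it there. Then take the red leveling wedge by its grip block, push it, flat on the desk and thin end first, under the steel bar at the stage's front edge until the stage plate has just lifted off its rails, about 4 mm at the bar, and finish there still holding the wedge in the gripper, with the robot not touching the stage. Leave the blue ball and the other things on the desk alone.

Things in the scene. Friction and masses are not known exactly. Their poses are not given: they have to be found in the camera images.
- stage: Tilting specimen stage, fixed to the desk: two white rails (120 mm apart inside, 27 mm high) and a hinge block at the far end, carrying a grey plate with a metal cup. Footprint 180 x 150 mm. Origin on the desk under its middle; x axis level from the free front edge to the hinge, z up. Between the rails the desk is open from the front to 70 mm beyond the origin.
- tilt_plate (a joint): Tilt of the stage plate in rad: 0 = lying on its rails, grows as the front edge rises. The hinge line is 160 mm behind the front bar, so 0.025 rad is a 4 mm lift at the bar. The plate with cup weighs roughly 0.65 kg (varies) and falls back by its own weight, so with the ball the bar presses down with about 4 N.
- lift_bar (a point): Middle of the underside of the steel bar (10 mm diameter, 150 mm long across the stage) along the front edge of the plate; 22 mm above the desk when the plate is down, at stage x = -80 mm. Plate top is 37 mm above the desk.
- cup_seat (a point): Where the ball's centre is when seated: on the cup's axis, 66 mm above the desk (plate down), at stage x = +12 mm. Open aluminium cup, inner diameter 112, outer 120 mm; inner floor 41 mm, rim 96 mm above the desk. Rubber seat ring at its bottom centre: outer diameter 34, inner 26, height 10 mm. Fingers opened to about 55 mm fit in the cup.
- ball: Amber agate ball, 40 mm diameter, about 0.09 kg, starts on one of two black stands. The body's axes turn as it rolls; use point ball_center for the position.
- ball_center (a point): Centre of the amber ball; 40 mm above the desk when on its stand. The stand is a tube of 34 mm outer diameter whose top is 25 mm above the desk, on a disc of 60 mm diameter, 6 mm thick.
- wedge: Red leveling wedge, 30 mm wide, 130 mm long, about 0.14 kg, lying on the desk. Origin on its underside below the middle of the grip block (30 x 30 mm, 55 mm tall). Its x axis points to the thin nose, z up. From the grip block (x = 15 mm, 33 mm high) the ramp falls evenly (1 in 4) to the nose (x = 115 mm, 8 mm high).
- wedge_nose (a point): Middle of the bottom of the wedge's thin end, 115 mm ahead of the wedge's origin. In line with the stage, the ramp meets the resting bar when the nose is about 56 mm past the bar (wedge origin 59 mm before it); 16 mm more push lifts the bar 4 mm. The whole ramp could lift it 11 mm.
- spare_ball: Blue ball, 40 mm diameter, on the other black stand, 100 to 180 mm from the amber one, to its near or far side (mostly along the robot's x); leave alone.
- pen_case: Green pen case, 190 x 60 x 32 mm; leave alone.
- mouse: White computer mouse, 105 x 58 x 31 mm; leave alone.
- loupe: Black loupe, 48 mm diameter, 32 mm tall; leave alone.
- pencil: Orange pencil, 160 mm long, 8 mm thick; leave alone.
- screwdriver: Screwdriver, 170 mm long; leave alone.
- slide_tray: Grey tray for slides, 110 x 80 x 22 mm; leave alone.
- spare_ball_center (a point): Centre of the blue ball, 40 mm above the desk.
There are look-alikes about, which are no part of the job. Leave any purple or yellow look-alike of the wedge alone.

How it is judged:
By the outcome, as a careful person would: the job done as asked, in the order asked, and still so for the second after the job is handed in, while the arm keeps its last pose, push and grip.
It also fails if it takes over 64 s, if anything falls off the work surface, if the arm or the gripper's body presses on something with over 40 N, if the wrist force passes 120 N, or if a joint passes its speed limit or range.

## Robot

A 6-joint arm with a two-finger parallel gripper is mounted at the origin on the work surface. World frame = base frame: x ahead of the robot, y to its left, z up, the work surface at z = 0. Lengths are in m, angles in rad, forces in N, time in s.
With the tool pointing down it reaches from about 0.3 to 0.85 m from the base axis. Payload 4.2 kg.
Tool frame: the origin (TCP) lies at the very end of the fingers, on their centre line; the grasp point (between the pads) lies 19 mm behind it; z points along the fingers, y is the line along which they close (so a half turn about z gives the same grasp; the last joint's range is limited). The gripper opens to 91 mm and grips with 3 to 60 N. Pads are 32 mm wide; open, the fingers measure 118 mm over their backs; the gripper's body (76 mm by 178 mm) begins 60 mm behind the grasp point.
Start: joints at [-1.189, 0.32, 1.565, -0, 1.257, -0.02], TCP at [0.225, -0.529, 0.214] pointing down, gripper open.
Joint ranges: [-3.11, 3.11], [-0.84, 2.01], [0.21, 2.61], [-1.34, 4.49], [0.05, 2.63], [-2.56, 2.56]. Speed limits (rad/s): [2.57, 2.57, 3.14, 3.14, 3.14, 3.14].

## Interface

Orientations are given as [roll, pitch, yaw] about the fixed x, y, z axes, in that order (R = Rz(yaw) Ry(pitch) Rx(roll)).
In Python, from rig import readout, camera, job_done gives the robot as it stands.
- The arm moves only by the shell command python3 -m handwheel 'ROWS' [FORCE]. ROWS is text: rows parted by semicolons, each of 7 numbers parted by spaces: the turn, a rotation vector about the tool's x, y, z scaled (see below), then the shift along the tool's x, y, z scaled (see below), then the closure, from 0 (fully open) to 1 (shut). In form: wx wy wz dx dy dz jaw; .... A call has exactly 5 rows; each row shifts and turns the commanded pose from where the row before left it, along the tool's axes as they then stand; what a row does not reach is not made up. The controller multiplies each number of a shift by 0.05 m and each number of a turn by 0.15 rad. A row lasts 1/10 s, in which the tool goes at most 50 mm and 8.59 degrees, less where a joint would pass 70% of its speed; a pose out of reach is approached as far as the arm can. A call with a number of a shift or a turn outside -1 to 1 is refused whole. A call with a gripper value outside its range is refused whole. The fingers move at their own pace and stop on an object; FORCE is the grip in N (left out, the last holds). Time passes only in rows, so rows that do not move let the fingers close, or fill a call up. It gives the time, the measured TCP pose, the force, the opening and the grip force at its end, in the units of the state.
- readout.get_obs(): the state, without advancing time (a new reading comes with each control period).
- camera(name): name is "side" or "top"; returns a dict with "image" (384x512x3 uint8, red, green, blue), "z_map" (384x512 float32, m along the optical axis (not along the pixel's ray), 0 where there is no reading), "fx", "fy", "cx", "cy" (pixels), "extrinsics" (4x4, takes a point from world to camera coordinates). Camera axes: x right, y down, z forward; pixel columns grow to the right and rows downward; lengths in m; the calibration is good to about 2 mm. A picture is of the moment at which its call begins.
- job_done(): hands the job in; it is judged then, once.
The state is a dict: "t": time; "joints": joint angles; "qvel": joint speeds; "tau": joint torques, N m; "ee_pos": TCP position; "eef_rot": TCP orientation; "force": force on the tool from outside, world axes, zero at the start; "wrist_torque": the same for the moment, N m; "grip_width": finger opening in m; "finger_force": force on a finger pad.
Only numpy, scipy, OpenCV 4.12 (cv2) and the standard library are available. Lean on these libraries where they do the work, as an engineer would, in place of code of your own. Each camera call takes 0.05 s, during which the arm holds its last target. There are 200 camera calls.

## Working session

There is one attempt and no reset: what is moved stays moved. The work goes in short steps, Python scripts to look and compute and a shell command to move; the robot and the scene stay as the last step left them, time stands still between calls to the robot, and variables do not carry over. Pictures are saved under pics/ and viewed, at most 10 in all, crops included, and the job is handed in when it is done.

```bash
mkdir -p pics; ls
cat > h.py <<'E'
import numpy as np,cv2
from rig import readout,camera,job_done
def save(name,fn):
    c=camera(name); cv2.imwrite('pics/'+fn,cv2.cvtColor(c['image'],cv2.COLOR_RGB2BGR)); np.savez('pics/'+fn[:-4],**c); return c
def load(fn): return dict(np.load('pics/'+fn+'.npz'))
def ray(c,u,v):
    T=c['extrinsics'];R=T[:3,:3];o=-R.T@T[:3,3]
    return o,R.T@np.array([(u-c['cx'])/c['fx'],(v-c['cy'])/c['fy'],1.])
def onz(c,u,v,z):
    o,d=ray(c,u,v); return o+d*(z-o[2])/d[2]
def cloud(c):
    v,u=np.mgrid[:384,:512];z=c['z_map'];T=c['extrinsics']
    P=np.stack([(u-c['cx'])/c['fx']*z,(v-c['cy'])/c['fy']*z,z],-1)-T[:3,3]
    return P@T[:3,:3]
E
python3 - <<'E'
from h import *
a=save('top','t0.png');b=save('side','s0.png')
for c in(a,b): print(c['fx'],c['cx'],c['cy'],ray(c,256,192))
print(readout.get_obs())
cv2.imwrite('pics/t0b.png',cv2.resize(cv2.imread('pics/t0.png'),(800,600)))
cv2.imwrite('pics/s0b.png',cv2.resize(cv2.imread('pics/s0.png'),(800,600)))
E
```

```text
pics
359.18172154677353 257.04087581537044 191.35308586130975 (array([ 0.34984665, -0.00838308,  1.20021316]), array([ 0.15142916,  0.00477431, -0.98846247]))
421.9694229386744 259.32832688371013 196.49217642572015 (array([0.45572863, 1.21308678, 1.11109379]), array([ 0.04447379, -0.77077438, -0.63569213]))
{'t': 0.1, 'joints': array([-1.18896657e+00,  3.20225078e-01,  1.56552714e+00, -1.50297674e-05,
        1.25741164e+00, -2.00005063e-02]), 'qvel': array([-6.99561595e-05, -2.07495649e-03, -3.30833023e-03, -1.31424456e-03,
        1.63669064e-03, -3.85471150e-04]), 'tau': array([ 4.30475175e-04, -4.13332272e+01, -2.32509398e+01,  7.27675972e-02,
        4.21656913e-02, -5.43471128e-05]), 'ee_pos': array([ 0.22471504, -0.52878895,  0.21321763]), 'eef_rot': array([-3.14002148e+00, -1.71352103e-05,  4.01834896e-01]), 'force': array([-0.15703063, -0.32507459, -0.89726281]), 'wrist_torque': array([ 0.02776784,  0.04994274, -0.04053525]), 'finger_force': 0.0, 'grip_width': 0.09111832601617526}
```

View pics/t0b.png

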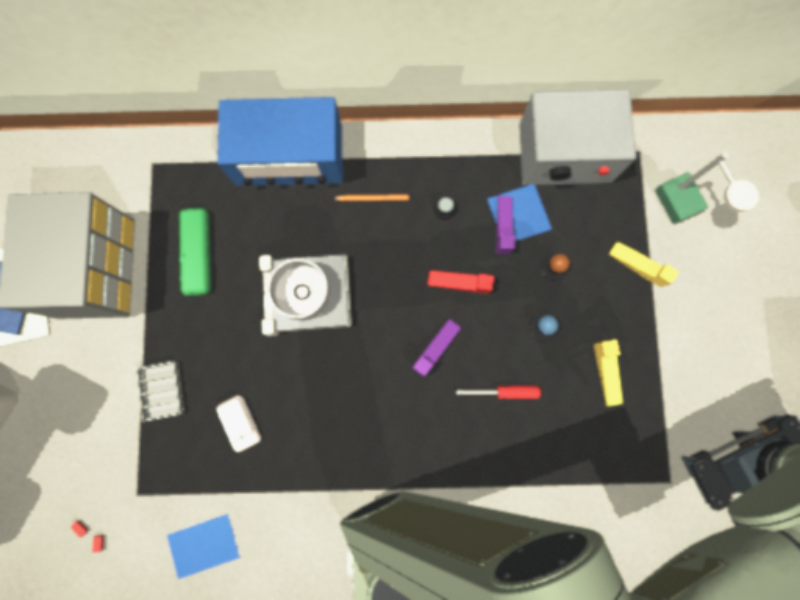

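View pics/s0b.png

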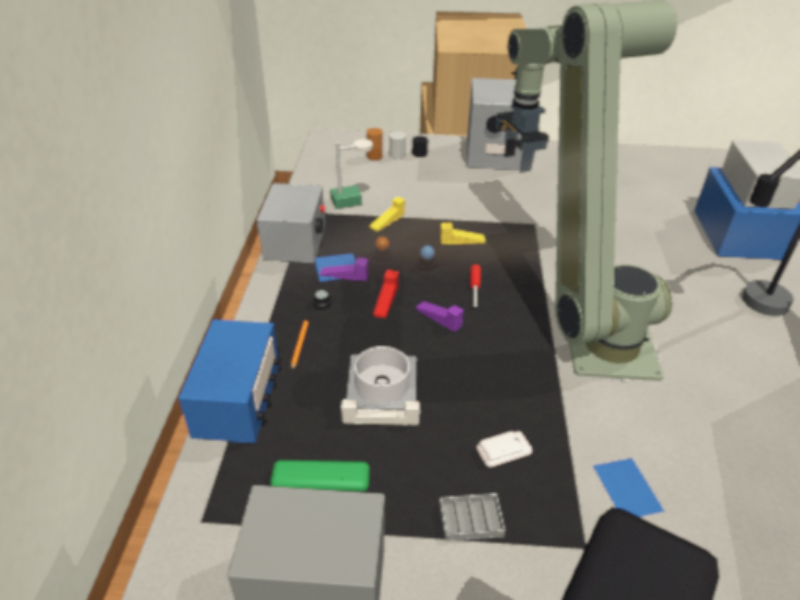

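Top view (800-px scale): the amber ball is at (559,263) and the blue ball at (548,325). The red wedge has its grip at (485,283) and nose at (430,280). The stage's cup is at (301,290), with its front bar on the right at (350,290) and its hinge on the left. Look-alikes are the purple wedges at (506,222) and (437,348), the yellow ones at (643,262) and (610,372), and the red screwdriver handle at (518,392). The target is the red wedge shape at (460,281).

```bash
cat > m.py <<'E'
from h import *
def mask(c,lo,hi,s=110,vmin=50):
    h=cv2.cvtColor(c['image'],cv2.COLOR_RGB2HSV); return ((h[...,0]>=lo)&(h[...,0]<=hi)&(h[...,1]>s)&(h[...,2]>vmin)).astype(np.uint8)
def blobs(m,amin=15):
    n,l,st,ce=cv2.connectedComponentsWithStats(m); return [(st[i].tolist(),ce[i].round(1).tolist(),i) for i in range(1,n) if st[i][4]>=amin],l
def tri(a,pa,b,pb):
    o1,d1=ray(a,*pa);o2,d2=ray(b,*pb)
    s=np.linalg.lstsq(np.stack([d1,-d2],1),o2-o1,rcond=None)[0];p,q=o1+d1*s[0],o2+d2*s[1];return (p+q)/2,np.linalg.norm(p-q)
E
python3 - <<'E'
from m import *
t=load('t0');s=load('s0')
for n,c in(('top',t),('side',s)):
    print(n,'orange',blobs(mask(c,5,14))[0]); m=mask(c,0,4)|mask(c,174,180); print('red',blobs(m)[0]); print('blue',[b for b in blobs(mask(c,98,115,80))[0] if b[0][4]<250])
P=cloud(t)
# cup rim / bar / rails by height
sel=(P[...,1]>0.05)&(P[...,1]<.45)&(P[...,0]>.3)&(P[...,0]<.75)
box=np.zeros_like(sel);box[150:225,160:232]=1
q=P[box&(P[...,2]>.088)&(P[...,2]<.11)]; print('rim',len(q),cv2.minEnclosingCircle(q[:,:2].astype(np.float32)),q[:,2].mean())
q=P[box&(P[...,2]>.018)]; r=cv2.minAreaRect(q[:,:2].astype(np.float32)); print('stage rect',r)
i=cv2.imread('pics/t0.png'); a=cv2.resize(i[145:265,155:395],(800,400),interpolation=3); cv2.imwrite('pics/c1.png',a)
E
```

```text
top orange [([405, 62, 107, 10, 867], [458.2, 66.6], 1), ([217, 66, 119, 12, 931], [276.0, 71.2], 2), ([0, 71, 138, 12, 1091], [68.5, 76.4], 3), ([217, 124, 45, 5, 125], [240.7, 126.0], 4), ([352, 162, 13, 13, 135], [357.8, 168.1], 5)]
red [([383, 106, 7, 6, 33], [386.1, 108.7], 1), ([273, 173, 44, 16, 509], [295.1, 179.8], 2), ([318, 246, 29, 10, 266], [331.9, 250.7], 3), ([46, 334, 10, 9, 59], [50.3, 337.8], 4), ([60, 343, 6, 10, 56], [62.4, 347.4], 5)]
blue [([161, 114, 10, 5, 44], [165.6, 116.1], 2), ([176, 114, 13, 5, 54], [182.0, 115.6], 3), ([193, 114, 11, 4, 40], [198.0, 115.5], 4), ([311, 125, 7, 17, 72], [315.1, 131.5], 6), ([0, 198, 15, 15, 178], [6.2, 205.0], 7), ([345, 202, 12, 12, 106], [350.5, 207.8], 8)]
side orange [([235, 83, 9, 19, 105], [239.7, 93.7], 4), ([175, 110, 11, 7, 61], [180.4, 112.9], 5), ([137, 142, 30, 62, 558], [153.0, 176.1], 6), ([240, 151, 9, 9, 65], [244.1, 155.1], 7), ([186, 204, 12, 30, 81], [191.8, 218.3], 9), ([56, 256, 64, 128, 2064], [89.6, 326.8], 10)]
red [([300, 169, 8, 16, 110], [303.7, 176.2], 2), ([238, 172, 18, 32, 333], [247.1, 187.6], 3)]
blue [([202, 162, 25, 19, 220], [212.4, 168.4], 2), ([174, 233, 4, 7, 21], [175.6, 235.9], 4), ([170, 244, 5, 8, 30], [172.0, 247.5], 5), ([166, 256, 6, 8, 26], [168.5, 259.8], 6)]
rim 198 ((0.5492954850196838, 0.20197957754135132), 0.06017768010497093) 0.09510044565402127
stage rect ((0.4768786132335663, 0.1643947958946228), (0.36942726373672485, 0.2179008424282074), 23.14189338684082)
```

View pics/c1.png

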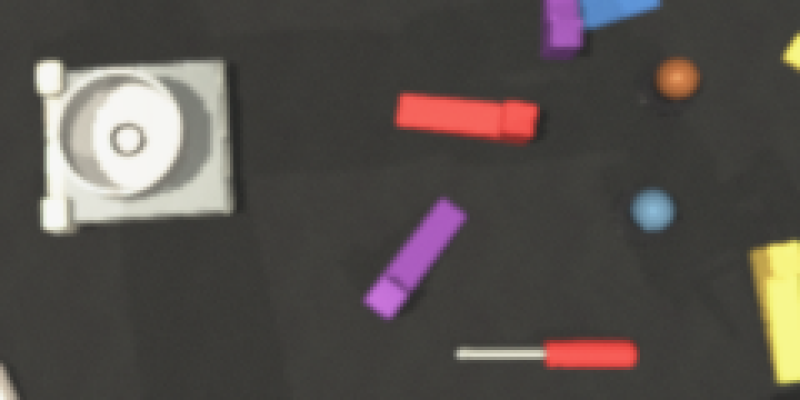

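The crop confirms the red wedge, with its grip block at the right (518,120) and thin nose at the left (398,110), facing the stage front. The amber ball is at (678,78). The stage's hinge posts are on the left and its bar is at the right edge.

Run:
```python
from m import *
t=load('t0');s=load('s0');P=cloud(t)
print('amber',onz(t,357.8,168.1,.04),tri(t,(357.8,168.1),s,(244.1,155.1)));print('blue',onz(t,350.5,207.8,.04))
# stage plate: pixels with height 0.03-0.043
M=np.zeros((384,512),bool);M[155:220,165:232]=1
q=P[M&(P[...,2]>.031)&(P[...,2]<.043)][:,:2].astype(np.float32);print('plate',len(q),q.min(0),q.max(0),cv2.minAreaRect(q))
h=P[...,2]
# front edge & side edges line fits
sel=M&(h>.031)&(h<.043)
rows=range(172,206);F=[]
for v in rows:
    u=np.where(sel[v])[0]
    if len(u): F.append(onz(t,u.max()+.5,v,.033)[:2])
F=np.array(F); l=cv2.fitLine(F.astype(np.float32),cv2.DIST_HUBER,0,.01,.01).ravel();print('front line',l, 'angle',np.degrees(np.arctan2(l[1],l[0])))
for f in('min','max'):
    E=[]
    for u in range(195,222):
        v=np.where(sel[:,u])[0]
        if len(v): E.append(onz(t,u,getattr(v,f)()+(.5 if f=='max' else -.5),.036)[:2])
    l=cv2.fitLine(np.array(E,np.float32),cv2.DIST_HUBER,0,.01,.01).ravel();print('side',l,np.degrees(np.arctan2(l[1],l[0])))
# wedge
m=mask(t,0,4)|mask(t,174,180);m[:168]=0;m[196:]=0
m=m.astype(bool);q=P[m];g=q[q[:,2]>.045];print('grip top',len(g),g.mean(0),cv2.minAreaRect(g[:,:2].astype(np.float32)))
r=q[(q[:,2]<.034)&(q[:,2]>.006)];print('ramp',r.mean(0));l=cv2.fitLine(r[:,:2].astype(np.float32),cv2.DIST_HUBER,0,.01,.01).ravel();print(l,np.degrees(np.arctan2(l[1],l[0])))
print('ext along y',q[:,1].max(),q[:,1].min())
```

```text
amber [ 0.59855581 -0.34021356  0.04      ] (array([ 0.60056011, -0.34095007,  0.03814006]), np.float64(0.003147040916599002))
blue [ 0.46785435 -0.3076698   0.04      ]
plate 1526 [0.4628022  0.10295622] [0.62823176 0.28549498] ((0.5515826940536499, 0.1925615668296814), (0.16163818538188934, 0.17592625319957733), 5.581542015075684)
front line [0.99924344 0.03889219 0.5432219  0.10564946] angle 2.2289202
side [ 0.02664354 -0.999645    0.6268984   0.14733721] -88.47325
side [ 0.0304114  -0.99953747  0.47613046  0.16309409] -88.25728
grip top 91 [ 0.55150984 -0.17453568  0.09275597] ((0.4562065303325653, -0.10657752305269241), (0.03492475301027298, 0.2873995900154114), 54.21453094482422)
ramp [ 0.56915052 -0.11977243  0.02045411]
[ 0.22576764  0.9741812   0.5691505  -0.11977243] 76.95197
ext along y -0.008383084301709054 -0.20770499017584815
```

Run:
```python
from m import *
t=load('t0');P=cloud(t);P[t['z_map']<=0.1]=9
m=mask(t,0,4)|mask(t,174,180);m[:168]=0;m[196:]=0
m=m.astype(bool)
print((t['z_map'][m]<=0).sum(),m.sum())
q=P[m];q=q[q[:,2]<.07];g=q[q[:,2]>.05];print('grip top',len(g),g.mean(0),cv2.minAreaRect(g[:,:2].astype(np.float32)))
r=q[(q[:,2]<.034)&(q[:,2]>.006)];print('ramp',r.mean(0));l=cv2.fitLine(r[:,:2].astype(np.float32),cv2.DIST_HUBER,0,.01,.01).ravel();print(l,np.degrees(np.arctan2(l[1],l[0])))
print('ext along y',q[:,1].max(),q[:,1].min())
print(cv2.minAreaRect(r[:,:2].astype(np.float32)))
```

```text
3 509
grip top 85 [ 0.55854155 -0.18041622  0.05527994] ((0.5590007901191711, -0.18029077351093292), (0.029246710240840912, 0.03008388727903366), 83.04771423339844)
ramp [ 0.56915052 -0.11977243  0.02045411]
[ 0.22576764  0.9741812   0.5691505  -0.11977243] 76.95197
ext along y -0.061279238391735616 -0.20770499017584815
((0.5722733736038208, -0.130867600440979), (0.12710259854793549, 0.03870897740125656), 79.72135162353516)
```

```bash
cat > go.py <<'E'
# usage: go.py x y z yaw -> shift in tool axes in row units (now), turn units about tool z
import sys;from h import *
from scipy.spatial.transform import Rotation as R
o=readout.get_obs();x,y,z,yaw=map(float,sys.argv[1:5])
r=R.from_euler('xyz',o['eef_rot']);d=np.array([x,y,z])-o['ee_pos']
y0=o['eef_rot'][2];print('t',round(o['t'],2),'pos',o['ee_pos'].round(4),'rot',o['eef_rot'].round(3),'w',round(o['grip_width'],4),'f',o['force'].round(1))
print('shift units',(r.inv().apply(d)/.05).round(2),'wz units',round(-(yaw-y0)/.15,2))
yt=R.from_euler('xyz',[np.pi,0,yaw]);print('shift in final-yaw axes',(yt.inv().apply(d)/.05).round(2))
E
python3 -m handwheel '0 0 -1 0.9 -0.05 0 0; 0 0 -1 0.88 0.1 0 0; 0 0 -1 0.86 0.22 0 0; 0 0 -1 0.82 0.36 0 0; 0 0 -1 0.75 0.48 0 0' 20
python3 go.py .5995 -.3405 .12 1.57
```

```text
t: 0.6
ee_pos: [0.4276, -0.4324, 0.2136]
eef_rot: [-3.141, -0.0, 1.158]
force: [1.0, -1.2, -0.8]
grip_width: 0.0912
finger_force: 0.0
t 0.6 pos [ 0.4276 -0.4324  0.2136] rot [-3.141 -0.     1.158] w 0.0912 f [ 1.  -1.2 -0.8]
shift units [3.06 2.41 1.87] wz units -2.75
shift in final-yaw axes [1.84 3.44 1.87]
```

```bash
python3 -m handwheel '0 0 -0.92 0 0 0 0; 0 0 -0.92 0 0 0 0; 0 0 -0.91 0 0 0 0; 0 0 0 0.46 0.86 0.4 0; 0 0 0 0.46 0.86 0.4 0'
python3 go.py .5995 -.3405 .12 1.57
```

```text
t: 1.1
ee_pos: [0.5086, -0.3907, 0.176]
eef_rot: [3.141, 0.001, 1.562]
force: [0.6, -0.5, -0.4]
grip_width: 0.0916
finger_force: 0.0
t 1.1 pos [ 0.5086 -0.3907  0.176 ] rot [3.141e+00 1.000e-03 1.562e+00] w 0.0916 f [ 0.6 -0.5 -0.4]
shift units [1.02 1.81 1.12] wz units -0.06
shift in final-yaw axes [1.01 1.82 1.12]
```

```bash
python3 -m handwheel '0 0 0 0.5 0.9 0.4 0; 0 0 0 0.5 0.9 0.4 0; 0 0 0 0 0 0 0; 0 0 0 0 0 0 0; 0 0 0 0 0 0 0'
python3 go.py .5995 -.3405 .022 1.57
python3 - <<'E'
from m import *
s=save('side','s1.png');t=save('top','t1.png')
i=cv2.imread('pics/s1.png')[90:210,170:330];cv2.imwrite('pics/s1c.png',cv2.resize(i,(800,600),interpolation=3))
print([b for b in blobs(mask(s,5,14),8)[0] if 225<b[1][0]<260]);print([b for b in blobs(mask(t,5,14),8)[0] if 340<b[1][0]<380])
E
```

```text
t: 1.6
ee_pos: [0.5892, -0.3463, 0.1401]
eef_rot: [-3.141, 0.001, 1.564]
force: [0.9, -0.1, -1.2]
grip_width: 0.0913
finger_force: 0.0
t 1.6 pos [ 0.5892 -0.3463  0.1401] rot [-3.141e+00  1.000e-03  1.564e+00] w 0.0913 f [ 0.9 -0.1 -1.2]
shift units [0.12 0.2  2.36] wz units -0.04
shift in final-yaw axes [0.12 0.21 2.36]
[([235, 81, 3, 8, 17], [236.0, 84.5], 1), ([235, 97, 6, 5, 21], [237.3, 99.3], 2), ([240, 151, 9, 9, 67], [244.1, 155.0], 5)]
[([352, 162, 13, 13, 132], [357.8, 168.1], 5)]
```

View pics/s1c.png

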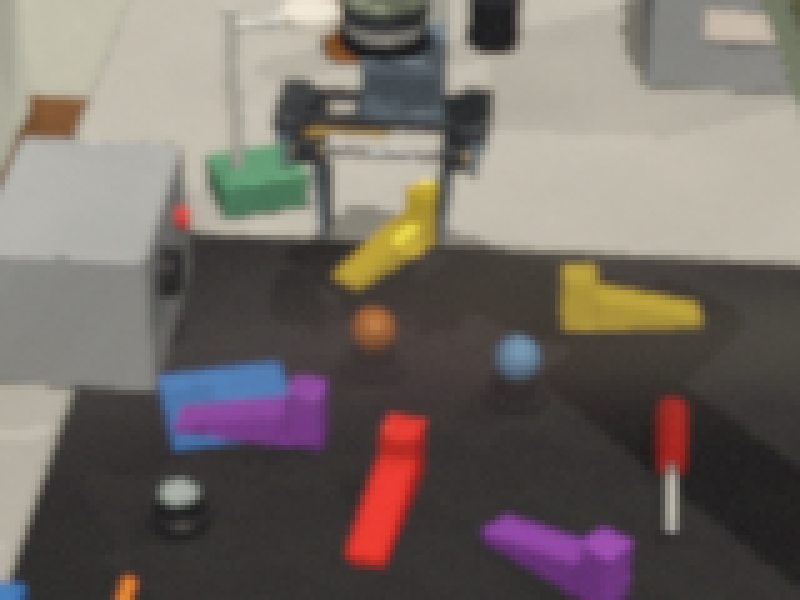

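The close side view shows the open fingers at (323,200) and (443,200) straddling the amber ball (375,328). The blue ball at (518,355) is clear.

```bash
python3 -m handwheel '0 0 0 0.12 0.2 0.5 0.25; 0 0 0 0 0 0.5 0.25; 0 0 0 0 0 0.5 0.25; 0 0 0 0 0 0.5 0.25; 0 0 0 0 0 0.2 0.25'; python3 go.py .5995 -.3405 .022 1.57
```

```text
t: 2.2
ee_pos: [0.5979, -0.3401, 0.0281]
eef_rot: [-3.139, -0.002, 1.563]
force: [0.1, 0.4, -0.7]
grip_width: 0.068
finger_force: 0.0
t 2.2 pos [ 0.5979 -0.3401  0.0281] rot [-3.139e+00 -2.000e-03  1.563e+00] w 0.068 f [ 0.1  0.4 -0.7]
shift units [-0.01  0.03  0.12] wz units -0.05
shift in final-yaw axes [-0.01  0.03  0.12]
```

```bash
python3 -m handwheel '0 0 0 0 0.03 0.05 0.35; 0 0 0 0 0 0 0.6; 0 0 0 0 0 0 0.6; 0 0 0 0 0 0 0.6; 0 0 0 0 0 0 0.6' 15; python3 go.py .5495 .202 .16 1.57
```

```text
t: 2.7
ee_pos: [0.5986, -0.3401, 0.0287]
eef_rot: [-3.136, 0.0, 1.565]
force: [-8.5, -0.5, 4.7]
grip_width: 0.0388
finger_force: 15.0
t 2.7 pos [ 0.5986 -0.3401  0.0287] rot [-3.136  0.     1.565] w 0.0388 f [-8.5 -0.5  4.7]
shift units [10.84 -1.06 -2.62] wz units -0.03
shift in final-yaw axes [10.84 -0.99 -2.63]
```

```bash
python3 -m handwheel '0 0 0 0 0 0 0.3; 0 0 0 0 0 0 0.3; 0 0 0 0 0 0 0.3; 0 0 0 0 0 0 0.3; 0 0 0 0 0 0 0.3'; python3 go.py .5985 -.3405 .022 1.57
python3 - <<'E'
from m import *
t=save('top','t2.png');s=save('side','s2.png')
print([b for b in blobs(mask(s,5,14),8)[0] if 225<b[1][0]<260 and b[1][1]>120]);print([b for b in blobs(mask(t,5,14),8)[0] if 340<b[1][0]<380])
E
```

```text
t: 3.2
ee_pos: [0.6018, -0.3397, 0.0274]
eef_rot: [3.141, 0.0, 1.564]
force: [0.2, 0.3, -0.1]
grip_width: 0.0641
finger_force: 0.0
t 3.2 pos [ 0.6018 -0.3397  0.0274] rot [3.141 0.    1.564] w 0.0641 f [ 0.2  0.3 -0.1]
shift units [-0.02 -0.07  0.11] wz units -0.04
shift in final-yaw axes [-0.02 -0.07  0.11]
[([240, 151, 9, 9, 67], [244.1, 155.0], 3)]
[]
```

```bash
python3 -m handwheel '0 0 0 0 -0.07 0.1 0.3; 0 0 0 0 0 0 0.45; 0 0 0 0 0 0 0.6; 0 0 0 0 0 0 0.6; 0 0 0 0 0 0 0.6'; python3 go.py .5985 -.3405 .022 1.57
```

```text
t: 3.8
ee_pos: [0.5981, -0.3398, 0.0224]
eef_rot: [3.141, 0.0, 1.564]
force: [-0.7, -0.5, 0.3]
grip_width: 0.0389
finger_force: 15.0
t 3.8 pos [ 0.5981 -0.3398  0.0224] rot [3.141 0.    1.564] w 0.0389 f [-0.7 -0.5  0.3]
shift units [-0.01  0.01  0.01] wz units -0.04
shift in final-yaw axes [-0.01  0.01  0.01]
```

```bash
python3 -m handwheel '0 0 0 0 0 -0.3 0.6; 0 0 0 0 0 -0.5 0.6; 0 0 0 0 0 -0.6 0.6; 0 0 0 0.3 0 -0.6 0.6; 0 0 0 0.6 -0.1 -0.4 0.6' && python3 -m handwheel '0 0 0 0.8 -0.1 0 0.6; 0 0 0 0.9 -0.1 0 0.6; 0 0 0 0.9 -0.1 0 0.6; 0 0 0 0.9 -0.1 0 0.6; 0 0 0 0.9 -0.1 0 0.6'; python3 go.py .5495 .202 .14 1.57
```

```text
t: 4.3
ee_pos: [0.5947, -0.2965, 0.1459]
eef_rot: [3.137, 0.003, 1.562]
force: [1.5, 0.5, -0.5]
grip_width: 0.0389
finger_force: 15.0
t: 4.8
ee_pos: [0.5695, -0.0729, 0.1436]
eef_rot: [3.14, 0.0, 1.564]
force: [0.7, 0.1, -1.1]
grip_width: 0.0393
finger_force: 15.0
t 4.8 pos [ 0.5695 -0.0729  0.1436] rot [3.14  0.    1.564] w 0.0393 f [ 0.7  0.1 -1.1]
shift units [ 5.49 -0.44  0.07] wz units -0.04
shift in final-yaw axes [ 5.5  -0.41  0.07]
```

```bash
python3 -m handwheel '0 0 0 0.9 -0.1 0 0.6; 0 0 0 0.9 -0.1 0 0.6; 0 0 0 0.9 -0.1 0 0.6; 0 0 0 0.9 -0.1 0 0.6; 0 0 0 0.6 -0.1 0 0.6'; python3 go.py .5495 .202 .14 1.57
```

```text
t: 5.3
ee_pos: [0.5459, 0.1385, 0.1436]
eef_rot: [3.14, -0.001, 1.566]
force: [0.3, 0.4, -0.7]
grip_width: 0.0391
finger_force: 15.0
t 5.3 pos [0.5459 0.1385 0.1436] rot [ 3.140e+00 -1.000e-03  1.566e+00] w 0.0391 f [ 0.3  0.4 -0.7]
shift units [1.27 0.07 0.07] wz units -0.03
shift in final-yaw axes [1.27 0.07 0.07]
```

```bash
python3 -m handwheel '0 0 0 0.5 0.05 0 0.6; 0 0 0 0.4 0.02 0 0.6; 0 0 0 0.2 0 0 0.6; 0 0 0 0 0 0 0.6; 0 0 0 0 0 0 0.6'; python3 go.py .5495 .202 .06 1.57
python3 - <<'E'
from m import *
s=save('side','s3.png');t=save('top','t3.png')
i=cv2.imread('pics/s3.png')[170:290,180:340];cv2.imwrite('pics/s3c.png',cv2.resize(i,(800,600),interpolation=3))
# cup centre from side: bright rim ellipse in original side view
s0=load('s0');P=cloud(s0);M=np.zeros((384,512),bool);M[215:262,215:275]=1
q=P[M&(P[...,2]>.09)&(P[...,2]<.105)];print('rim side',len(q),cv2.minEnclosingCircle(q[:,:2].astype(np.float32)))
t0=load('t0');h=cv2.cvtColor(t0['image'],cv2.COLOR_RGB2GRAY)[170:205,175:212]
print('ball side',[b for b in blobs(mask(s,5,14),8)[0] if 225<b[1][0]<275 and b[1][1]>170])
for z in (.06,): print('seat px top',onz(t0,155+127*.3,145+139*.3,.051))
E
```

```text
t: 5.8
ee_pos: [0.5499, 0.1899, 0.1426]
eef_rot: [3.141, 0.001, 1.564]
force: [0.0, -0.7, -1.4]
grip_width: 0.0388
finger_force: 15.0
t 5.8 pos [0.5499 0.1899 0.1426] rot [3.141e+00 1.000e-03 1.564e+00] w 0.0388 f [ 0.  -0.7 -1.4]
shift units [ 0.24 -0.01  1.65] wz units -0.04
shift in final-yaw axes [ 0.24 -0.01  1.65]
rim side 143 ((0.5496516227722168, 0.20498423278331757), 0.0627342090010643)
ball side [([241, 202, 6, 2, 12], [243.5, 202.5], 6), ([238, 210, 13, 13, 110], [243.8, 216.1], 8)]
seat px top [0.5486106  0.20095078 0.051     ]
```

View pics/s3c.png

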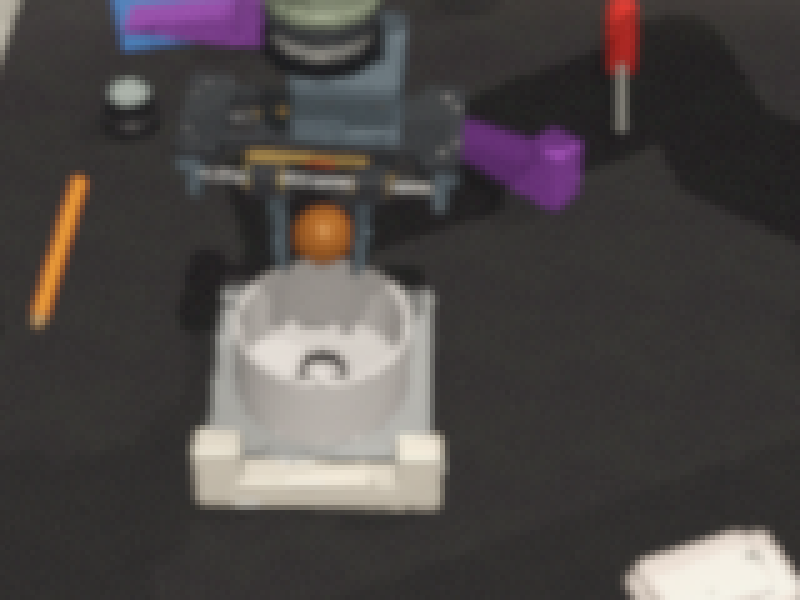

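The ball is held at (323,233), laterally aligned with the seat ring at (323,365) in the cup. Lowering next.

```bash
python3 -m handwheel '0 0 0 0.24 0 0.2 0.6; 0 0 0 0 0 0.4 0.6; 0 0 0 0 0 0.45 0.6; 0 0 0 0 0 0.3 0.6; 0 0 0 0 0 0.2 0.6'; python3 -m handwheel '0 0 0 0 0 0 0.6; 0 0 0 0 0 0 0.6; 0 0 0 0 0 0 0.6; 0 0 0 0 0 0 0.6; 0 0 0 0 0 0 0.6';python3 go.py .549 .202 .048 1.57
```

```text
t: 6.4
ee_pos: [0.5491, 0.2024, 0.0628]
eef_rot: [-3.139, 0.001, 1.564]
force: [0.2, 0.4, -1.2]
grip_width: 0.0388
finger_force: 15.0
t: 6.9
ee_pos: [0.5504, 0.2027, 0.0654]
eef_rot: [3.14, -0.0, 1.564]
force: [0.3, 0.4, -1.8]
grip_width: 0.0393
finger_force: 15.0
t 6.9 pos [0.5504 0.2027 0.0654] rot [ 3.14  -0.     1.564] w 0.0393 f [ 0.3  0.4 -1.8]
shift units [-0.01 -0.03  0.35] wz units -0.04
shift in final-yaw axes [-0.01 -0.03  0.35]
```

```bash
python3 -m handwheel '0 0 0 0 0 0.1 0.6; 0 0 0 0 0 0.08 0.6; 0 0 0 0 0 0.06 0.6; 0 0 0 0 0 0.04 0.6; 0 0 0 0 0 0 0.6';python3 go.py .549 .202 .048 1.57
```

```text
t: 7.4
ee_pos: [0.5497, 0.2025, 0.0502]
eef_rot: [-3.141, 0.0, 1.564]
force: [-0.5, -0.4, -0.5]
grip_width: 0.0389
finger_force: 15.0
t 7.4 pos [0.5497 0.2025 0.0502] rot [-3.141  0.     1.564] w 0.0389 f [-0.5 -0.4 -0.5]
shift units [-0.01 -0.01  0.04] wz units -0.04
shift in final-yaw axes [-0.01 -0.01  0.04]
```

```bash
python3 -m handwheel '0 0 0 0 0 0.02 0.6; 0 0 0 0 0 0.02 0.6; 0 0 0 0 0 0 0.6; 0 0 0 0 0 0 0.6; 0 0 0 0 0 0 0.6';python3 go.py .549 .202 .048 1.57
```

```text
t: 7.9
ee_pos: [0.55, 0.2026, 0.0488]
eef_rot: [3.141, 0.0, 1.564]
force: [-1.3, -0.4, -0.5]
grip_width: 0.0394
finger_force: 15.0
t 7.9 pos [0.55   0.2026 0.0488] rot [3.141 0.    1.564] w 0.0394 f [-1.3 -0.4 -0.5]
shift units [-0.01 -0.02  0.02] wz units -0.04
shift in final-yaw axes [-0.01 -0.02  0.02]
```

```bash
python3 -m handwheel '0 0 0 0 0 0.03 0.6; 0 0 0 0 0 0 0.6; 0 0 0 0 0 0 0.6; 0 0 0 0 0 0 0.6; 0 0 0 0 0 0 0.6';python3 go.py .549 .202 .048 1.57
```

```text
t: 8.4
ee_pos: [0.5503, 0.2029, 0.048]
eef_rot: [3.141, -0.001, 1.564]
force: [-2.4, 0.6, 5.0]
grip_width: 0.0388
finger_force: 15.0
t 8.4 pos [0.5503 0.2029 0.048 ] rot [ 3.141e+00 -1.000e-03  1.564e+00] w 0.0388 f [-2.4  0.6  5. ]
shift units [-0.02 -0.03  0.  ] wz units -0.04
shift in final-yaw axes [-0.02 -0.03  0.  ]
```

Contact is about 6 N, so the ball is seated. Opening to about 55 mm, then rising.

```bash
python3 -m handwheel '0 0 0 0 0 0 0.54; 0 0 0 0 0 0 0.5; 0 0 0 0 0 0 0.42; 0 0 0 0 0 0 0.42; 0 0 0 0 0 0 0.42'; python3 -m handwheel '0 0 0 0 0 -0.2 0.42; 0 0 0 0 0 -0.4 0.42; 0 0 0 0 0 -0.5 0.42; 0 0 0 0 0 -0.6 0.42; 0 0 0 0 0 -0.6 0.42'; python3 -m handwheel '0 0 0 -0.4 0 0 0.42; 0 0 0 -0.8 0 0 0.3; 0 0 0 -0.9 0 0 0.2; 0 0 0 -0.9 0 0 0.1; 0 0 0 -0.9 0 0 0.1'
python3 go.py .559 -.18 .14 1.45
python3 - <<'E'
from m import *
t=save('top','t4.png');s=save('side','s4.png')
for n,c in(('t',t),('s',s)): print(n,[b for b in blobs(mask(c,5,14),8)[0] if 150<b[1][0]<275 and b[1][1]>160])
i=cv2.imread('pics/s4.png')[150:270,180:340];cv2.imwrite('pics/s4c.png',cv2.resize(i,(800,600),interpolation=3))
E
```

```text
t: 8.9
ee_pos: [0.55, 0.2025, 0.0471]
eef_rot: [-3.141, 0.0, 1.564]
force: [-0.1, -0.2, -0.9]
grip_width: 0.0534
finger_force: 0.0
t: 9.4
ee_pos: [0.5499, 0.2025, 0.164]
eef_rot: [3.141, 0.0, 1.564]
force: [-0.6, 0.5, 0.1]
grip_width: 0.0527
finger_force: 0.0
t: 9.9
ee_pos: [0.5487, 0.0061, 0.1632]
eef_rot: [3.14, 0.0, 1.565]
force: [1.0, -0.3, 0.1]
grip_width: 0.0806
finger_force: 0.0
t 9.9 pos [0.5487 0.0061 0.1632] rot [3.14  0.    1.565] w 0.0806 f [ 1.  -0.3  0.1]
shift units [-3.72  0.23  0.47] wz units 0.77
shift in final-yaw axes [-3.67  0.65  0.46]
t [([187, 181, 10, 10, 81], [191.6, 185.5], 8)]
s [([137, 143, 30, 61, 558], [152.9, 176.4], 3), ([186, 204, 12, 30, 103], [191.2, 220.1], 4), ([240, 235, 9, 10, 57], [243.9, 240.6], 5)]
```

View pics/s4c.png

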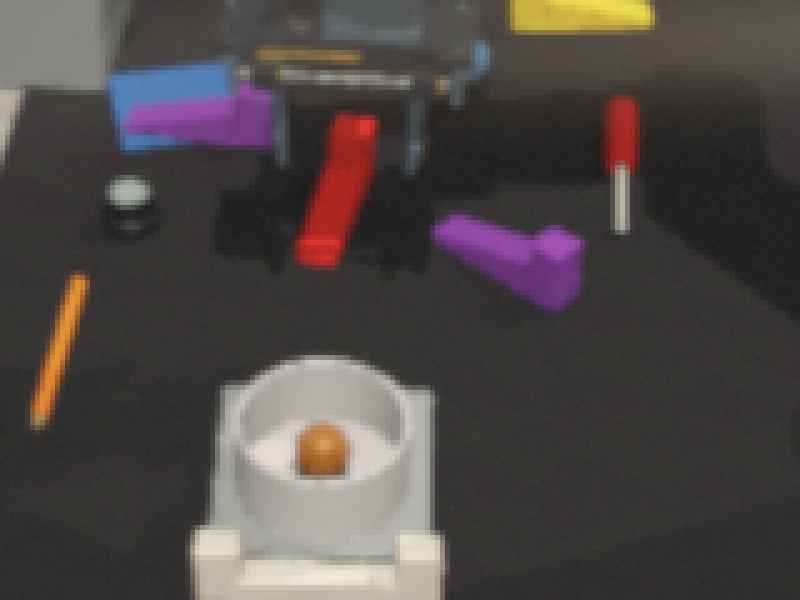

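The ball sits in the ring inside the cup at (323,450), so the seat placement worked. The wedge is undisturbed. Next I refine its yaw.

Run:
```python
from m import *
t=load('t0');P=cloud(t);t4=load('t4');print('ball',onz(t4,191.6,185.5,.066))
m=(mask(t,0,4)|mask(t,174,180)).astype(bool);m[:168]=0;m[196:]=0
C=[]
for u in range(277,300):
    v=np.where(m[:,u])[0]
    w=np.array([onz(t,u,vv,.008+.025*(u-274)/28) for vv in (v.min()-.5,v.max()+.5)]).mean(0);C.append(w[:2])
C=np.array(C);l=cv2.fitLine(C.astype(np.float32),cv2.DIST_HUBER,0,.01,.01).ravel();print(l,np.degrees(np.arctan2(l[1],l[0])))
g=np.array([.559,-.1803]);n=np.array([l[2],l[3]]);print('grip->ramp mid',np.degrees(np.arctan2(*(n-g)[::-1])))
v=np.where(m[:,275])[0];print('nose',onz(t,273,v.mean(),.006))
```

```text
ball [0.55004521 0.20304088 0.066     ]
[ 0.19576097  0.9806516   0.5715564  -0.11048018] 78.710815
grip->ramp mid 79.80491152454158
nose [ 0.57920391 -0.06129051  0.006     ]
```

```bash
python3 -m handwheel '0 0 0.4 -0.8 0.1 0 0; 0 0 0.4 -0.8 0.1 0 0; 0 0 0 -0.8 0.1 0 0; 0 0 0 -0.8 0.1 0 0; 0 0 0 -0.45 0.1 0 0'; python3 go.py .559 -.18 .14 1.45
```

```text
t: 10.5
ee_pos: [0.5578, -0.1784, 0.163]
eef_rot: [3.141, 0.001, 1.443]
force: [0.4, -0.1, 0.7]
grip_width: 0.0913
finger_force: 0.0
t 10.5 pos [ 0.5578 -0.1784  0.163 ] rot [3.141e+00 1.000e-03 1.443e+00] w 0.0913 f [ 0.4 -0.1  0.7]
shift units [-0.03  0.03  0.46] wz units -0.05
shift in final-yaw axes [-0.03  0.03  0.46]
```

```bash
python3 -m handwheel '0 0 0.25 -0.03 0.03 0.3 0; 0 0 0 0 0 0.6 0; 0 0 0 0 0 0.8 0; 0 0 0 0 0 0.7 0; 0 0 0 0 0 0.4 0';  python3 -m handwheel '0 0 0 0 0 0 0.3; 0 0 0 0 0 0 0.3; 0 0 0 0 0 0 0.3; 0 0 0 0 0 0 0.3; 0 0 0 0 0 0 0.3'; python3 go.py .559 -.1803 .018 1.405
```

```text
t: 11.0
ee_pos: [0.5579, -0.1768, 0.0201]
eef_rot: [-3.138, -0.001, 1.407]
force: [-0.7, 0.6, -0.0]
grip_width: 0.0911
finger_force: 0.0
t: 11.5
ee_pos: [0.5598, -0.1781, 0.0235]
eef_rot: [3.139, 0.0, 1.407]
force: [0.2, -0.6, -0.2]
grip_width: 0.0639
finger_force: 0.0
t 11.5 pos [ 0.5598 -0.1781  0.0235] rot [3.139 0.    1.407] w 0.0639 f [ 0.2 -0.6 -0.2]
shift units [-0.05 -0.01  0.11] wz units 0.01
shift in final-yaw axes [-0.05 -0.01  0.11]
```

```bash
python3 -m handwheel '0 0 0 -0.05 -0.01 0.1 0.45; 0 0 0 0 0 0 0.6; 0 0 0 0 0 0 0.75; 0 0 0 0 0 0 0.75; 0 0 0 0 0 0 0.75' 30;  python3 -m handwheel '0 0 0 0 0 0 0.75; 0 0 0 0 0 0 0.75; 0 0 0 0 0 0 0.75; 0 0 0 0 0 0 0.75; 0 0 0 0 0 0 0.75'; python3 go.py .559 -.1803 .018 1.405
```

```text
t: 12.0
ee_pos: [0.5583, -0.1804, 0.0173]
eef_rot: [3.141, 0.0, 1.407]
force: [-0.1, -0.5, -1.5]
grip_width: 0.0299
finger_force: 30.0
t: 12.5
ee_pos: [0.5582, -0.1803, 0.0173]
eef_rot: [3.141, 0.0, 1.407]
force: [0.7, 0.2, -0.1]
grip_width: 0.03
finger_force: 30.0
t 12.5 pos [ 0.5582 -0.1803  0.0173] rot [3.141 0.    1.407] w 0.03 f [ 0.7  0.2 -0.1]
shift units [ 0.    0.02 -0.01] wz units 0.01
shift in final-yaw axes [ 0.    0.02 -0.01]
```

```bash
python3 -m handwheel '0 0 0 0 0 -0.2 0.75; 0 0 -0.5 0.2 0 0 0.75; 0 0 -0.5 0.5 0 0 0.75; 0 0 -0.31 0.6 0 0 0.75; 0 0 0 0.6 0 0 0.75'; python3 -m handwheel '0 0 0 0.6 0 0 0.75; 0 0 0 0.3 0 0 0.75; 0 0 0 0 0 0 0.75; 0 0 0 0 0 0 0.75; 0 0 0 0 0 0 0.75'; python3 go.py .5573 -.0294 .018 1.604
```

```text
t: 13.0
ee_pos: [0.5615, -0.0848, 0.0278]
eef_rot: [3.141, 0.0, 1.603]
force: [1.0, -0.2, -0.6]
grip_width: 0.0299
finger_force: 30.0
t: 13.5
ee_pos: [0.5602, -0.0416, 0.0274]
eef_rot: [3.141, 0.001, 1.603]
force: [0.4, -0.9, -1.0]
grip_width: 0.0298
finger_force: 30.0
t 13.5 pos [ 0.5602 -0.0416  0.0274] rot [3.141e+00 1.000e-03 1.603e+00] w 0.0298 f [ 0.4 -0.9 -1. ]
shift units [ 0.25 -0.05  0.19] wz units -0.01
shift in final-yaw axes [ 0.25 -0.05  0.19]
```

```bash
python3 -m handwheel '0 0 0 0.1 -0.05 0 0.75; 0 0 0 0 0 0.1 0.75; 0 0 0 0 0 0.1 0.75; 0 0 0 0 0 0.02 0.75; 0 0 0 0 0 0 0.75'; python3 go.py .5573 -.0294 .0173 1.604;  python3 - <<'E'
from m import *
t=save('top','t5.png');s=save('side','s5.png')
i=cv2.imread('pics/t5.png')[130:250,150:310];cv2.imwrite('pics/t5c.png',cv2.resize(i,(800,600),interpolation=3))
E
```

```text
t: 14.0
ee_pos: [0.5573, -0.036, 0.017]
eef_rot: [3.142, 0.0, 1.603]
force: [-2.1, 0.0, 7.2]
grip_width: 0.0298
finger_force: 30.0
t 14.0 pos [ 0.5573 -0.036   0.017 ] rot [3.142 0.    1.603] w 0.0298 f [-2.1  0.   7.2]
shift units [ 0.13  0.   -0.01] wz units -0.01
shift in final-yaw axes [ 0.13  0.   -0.01]
```

View pics/t5c.png

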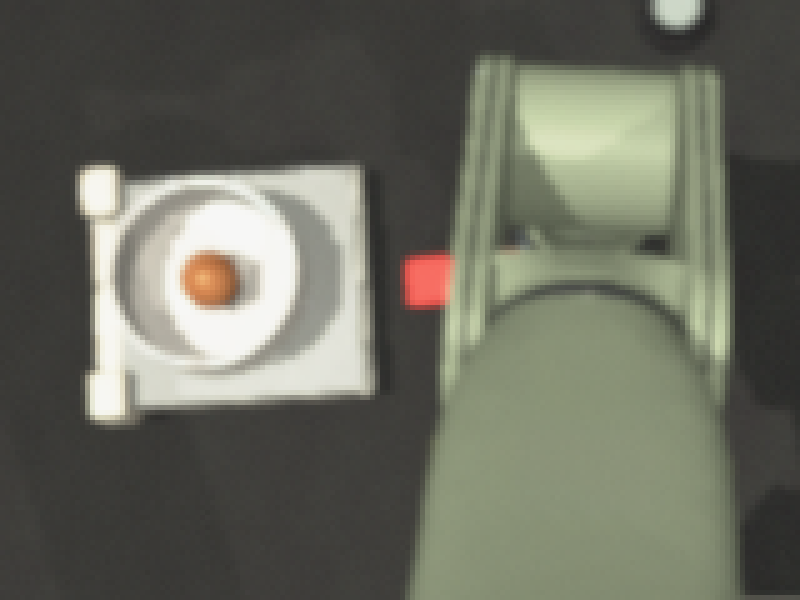

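The nose is at (403,280), centred on the plate's front edge (370,283). The ball is in the cup at (210,279).

```bash
cat > lift.py <<'E'
from m import *
def plate(c,bar=np.array([.5527,.1106]),ax=np.array([-.033,.9995])):
    P=cloud(c);P[c['z_map']<.1]=9;d=P[...,:2]-bar;a=d@ax;b=d@np.array([ax[1],-ax[0]])
    k=(a>.006)&(a<.14)&(abs(b)<.066)&(P[...,2]>.025)&(P[...,2]<.055)&(np.hypot(a-.092,b)>.068)
    A=np.c_[a[k],np.ones(k.sum())];s=np.linalg.lstsq(A,P[...,2][k],rcond=None)[0];f=k&(a<.03)
    return dict(n=int(k.sum()),slope=round(float(s[0]),4),z0=round(float(s[1]),4),front=round(float(np.median(P[...,2][f])),4) if f.any() else None)
E
python3 - <<'E'
from lift import *
for f in('t0','t4','t5','s0','s4','s5'): print(f,plate(load(f)))
t=load('t5');print('nose',onz(t,230.6,186,.008))
r=mask(t,0,4)|mask(t,174,180);print([b for b in blobs(r,8)[0] if 170<b[1][1]<200])
E
python3 -m handwheel '0 0 0 0.3 0 -0.02 0.75; 0 0 0 0.3 0 0 0.75; 0 0 0 0.3 0 0 0.75; 0 0 0 0.3 0 0 0.75; 0 0 0 0 0 0 0.75'; python3 go.py .5547 .0516 .0173 1.604
```

```text
t0 {'n': 399, 'slope': 0.003, 'z0': 0.0376, 'front': 0.0377}
t4 {'n': 274, 'slope': -0.0006, 'z0': 0.0377, 'front': 0.0377}
t5 {'n': 394, 'slope': 0.0047, 'z0': 0.0375, 'front': 0.0375}
s0 {'n': 65, 'slope': -0.0033, 'z0': 0.0357, 'front': 0.0356}
s4 {'n': 65, 'slope': 0.0051, 'z0': 0.0352, 'front': 0.0352}
s5 {'n': 56, 'slope': -0.007, 'z0': 0.0363, 'front': 0.0357}
nose [0.55514729 0.08239526 0.008     ]
[([230, 180, 10, 12, 100], [234.4, 185.6], 2)]
t: 14.6
ee_pos: [0.5551, 0.0267, 0.017]
eef_rot: [-3.141, -0.0, 1.606]
force: [0.5, 0.7, -2.0]
grip_width: 0.03
finger_force: 30.0
t 14.6 pos [0.5551 0.0267 0.017 ] rot [-3.141 -0.     1.606] w 0.03 f [ 0.5  0.7 -2. ]
shift units [ 0.5   0.01 -0.01] wz units 0.01
shift in final-yaw axes [ 0.5   0.01 -0.01]
```

```bash
python3 -m handwheel '0 0 0 0.2 0 0 0.75; 0 0 0 0.15 0 0 0.75; 0 0 0 0.1 0 0 0.75; 0 0 0 0 0 0 0.75; 0 0 0 0 0 0 0.75'; python3 go.py .5542 .0676 .0173 1.604
python3 - <<'E'
from lift import *
print(plate(save('top','t6.png')),plate(save('side','s6.png')))
E
```

```text
t: 15.1
ee_pos: [0.5546, 0.0467, 0.0172]
eef_rot: [-3.142, 0.0, 1.603]
force: [0.6, -0.5, -2.1]
grip_width: 0.0296
finger_force: 30.0
t 15.1 pos [0.5546 0.0467 0.0172] rot [-3.142  0.     1.603] w 0.0296 f [ 0.6 -0.5 -2.1]
shift units [ 0.42  0.   -0.  ] wz units -0.0
shift in final-yaw axes [ 0.42  0.   -0.  ]
{'n': 43, 'slope': -0.0, 'z0': 0.0375, 'front': None} {'n': 58, 'slope': 0.0037, 'z0': 0.0355, 'front': 0.0347}
```

```bash
python3 -m handwheel '0 0 0 0.1 0 0.02 0.75; 0 0 0 0.1 0 0 0.75; 0 0 0 0.08 0 0 0.75; 0 0 0 0 0 0 0.75; 0 0 0 0 0 0 0.75'; python3 go.py .5542 .0676 .0173 1.604
python3 - <<'E'
from lift import *
print(plate(save('top','t7.png')),plate(save('side','s7.png')))
E
```

```text
t: 15.7
ee_pos: [0.5551, 0.0597, 0.017]
eef_rot: [3.14, 0.002, 1.604]
force: [0.4, -5.0, 2.5]
grip_width: 0.0297
finger_force: 30.0
t 15.7 pos [0.5551 0.0597 0.017 ] rot [3.140e+00 2.000e-03 1.604e+00] w 0.0297 f [ 0.4 -5.   2.5]
shift units [ 0.16 -0.01 -0.01] wz units -0.0
shift in final-yaw axes [ 0.16 -0.01 -0.01]
{'n': 40, 'slope': -0.0062, 'z0': 0.0404, 'front': 0.0411} {'n': 64, 'slope': -0.0209, 'z0': 0.0384, 'front': 0.0383}
```

```bash
python3 -m handwheel '0 0 0 0.06 0 0 0.75; 0 0 0 0.04 0 0 0.75; 0 0 0 0 0 0 0.75; 0 0 0 0 0 0 0.75; 0 0 0 0 0 0 0.75'; python3 go.py .5542 .0676 .0173 1.604
python3 - <<'E'
from lift import *
for i in range(3): print(plate(save('top',f't8{i}.png')),plate(save('side',f's8{i}.png')))
for i in range(3):print(plate(load('s7')),plate(load('s0')))
s=load('s80');print(blobs(mask(s,5,14),8)[0][-3:])
i=cv2.imread('pics/s80.png')[170:290,180:340];cv2.imwrite('pics/s8c.png',cv2.resize(i,(800,600),interpolation=3))
# cup rim tilt
for f in('s0','s4','s7','s80','s81','s82'):
    c=load(f);P=cloud(c);M=np.zeros((384,512),bool);M[210:270,215:278]=1;d=P[...,:2]-np.array([.5497,.2025]);r=np.hypot(d[...,0],d[...,1])
    k=M&(P[...,2]>.085)&(P[...,2]<.115)&(abs(r-.058)<.004);A=np.c_[d[k],np.ones(k.sum())];print(f,k.sum(),np.linalg.lstsq(A,P[...,2][k],rcond=None)[0].round(4))
E
```

```text
t: 16.3
ee_pos: [0.555, 0.0644, 0.017]
eef_rot: [3.14, 0.002, 1.604]
force: [0.5, -6.0, 1.4]
grip_width: 0.0296
finger_force: 30.0
t 16.3 pos [0.555  0.0644 0.017 ] rot [3.140e+00 2.000e-03 1.604e+00] w 0.0296 f [ 0.5 -6.   1.4]
shift units [ 0.06 -0.01 -0.01] wz units -0.0
shift in final-yaw axes [ 0.06 -0.01 -0.01]
{'n': 40, 'slope': -0.0219, 'z0': 0.0412, 'front': 0.0402} {'n': 63, 'slope': -0.0302, 'z0': 0.0397, 'front': 0.0401}
{'n': 41, 'slope': -0.0196, 'z0': 0.0408, 'front': 0.0407} {'n': 64, 'slope': -0.0144, 'z0': 0.0389, 'front': 0.0393}
{'n': 40, 'slope': -0.0234, 'z0': 0.0413, 'front': 0.041} {'n': 67, 'slope': -0.0301, 'z0': 0.0396, 'front': 0.039}
{'n': 64, 'slope': -0.0209, 'z0': 0.0384, 'front': 0.0383} {'n': 65, 'slope': -0.0033, 'z0': 0.0357, 'front': 0.0356}
{'n': 64, 'slope': -0.0209, 'z0': 0.0384, 'front': 0.0383} {'n': 65, 'slope': -0.0033, 'z0': 0.0357, 'front': 0.0356}
{'n': 64, 'slope': -0.0209, 'z0': 0.0384, 'front': 0.0383} {'n': 65, 'slope': -0.0033, 'z0': 0.0357, 'front': 0.0356}
[([186, 204, 12, 30, 82], [191.7, 218.4], 6), ([240, 235, 9, 10, 59], [243.7, 240.5], 7), ([56, 256, 64, 128, 2080], [89.6, 327.0], 8)]
s0 146 [-0.0019  0.0022  0.0916]
s4 144 [0.0084 0.0138 0.0913]
s7 124 [-0.004   0.0053  0.0925]
s80 110 [0.0079 0.0069 0.0924]
s81 116 [-0.0005  0.0023  0.0927]
s82 114 [-0.0067 -0.016   0.0926]
```

View pics/s8c.png

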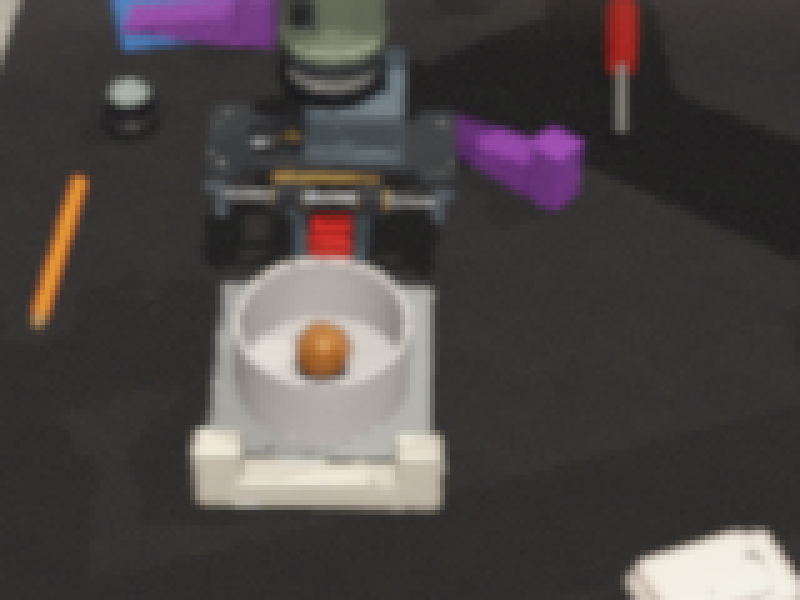

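The ball is still seated at (323,350) and the wedge is under the bar, in line with the stage. The estimates of the lift are 3.2–3.8 mm, so I nudge it 2 mm further.

```bash
python3 -m handwheel '0 0 0 0.04 0 0 0.75; 0 0 0 0 0 0 0.75; 0 0 0 0 0 0 0.75; 0 0 0 0 0 0 0.75; 0 0 0 0 0 0 0.75'
python3 - <<'E'
from lift import *
r=[]
for i in range(6): r.append((plate(save('side',f's9{i}.png'))))
print(np.mean([[q['slope'],q['z0'],q['front']] for q in r],0)); print(np.mean([[q['slope'],q['z0'],q['front']] for q in [plate(load(f)) for f in('s0','s4','s5')]],0))
print(plate(save('top','t9.png')))
s=load('s90');t=load('t9');print([[b for b in blobs(mask(c,5,14),8)[0] if 180<b[1][0]<250 and b[1][1]>170] for c in(s,t)])
o=readout.get_obs();print(o['t'],o['ee_pos'],o['force'],o['qvel'].round(3))
E
```

```text
t: 17.1
ee_pos: [0.5549, 0.0663, 0.017]
eef_rot: [3.14, 0.002, 1.604]
force: [0.5, -7.3, 2.7]
grip_width: 0.03
finger_force: 30.0
[-0.02788333  0.0396      0.03916667]
[-0.00173333  0.03573333  0.0355    ]
{'n': 38, 'slope': -0.0262, 'z0': 0.0415, 'front': 0.0409}
[[([186, 204, 12, 30, 83], [191.8, 218.2], 6), ([240, 235, 9, 10, 57], [243.8, 240.4], 7)], [([186, 181, 10, 10, 78], [191.1, 185.4], 5)]]
17.45 [0.55490943 0.06625784 0.01703646] [ 0.13299013 -6.3803319   2.96827189] [-0.    -0.     0.001 -0.002 -0.     0.001]
```

```bash
python3 -c "from rig import job_done;print(job_done())"
```

```text
the job is handed in; nothing more can be done
None
```

The job is handed in: the amber ball is resting in the cup's seat ring, and the wedge, still in the gripper, has lifted the bar about 4 mm (camera depth reads 3.9 mm), finishing at about 17.5 s of the 64 s allowed.

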